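# Bring the red stamp round to the opened ink pad

### The job

Get the red stamp ready for inking by pushing gently with a fingertip: first push the yellow post to swing the ink pad's cover all the way open, then push on an arm of the stamp carousel to turn it until the arm with the red stamp points straight at the middle of the ink pad. Do not pinch, lift or carry anything, and leave the carousel's foot, the pad's tin and everything else on the desk standing where they are.

Things in the scene. Friction and masses are not known exactly. Their poses are not given: they have to be found in the camera images.
- carousel (a joint): Turn of the three-armed stamp carousel about its upright axis, rad; grows anticlockwise from above; turns either way, more than half a turn, and stays where it is left (friction 0.06 N m). Its value does not tell where the red arm points: use the two points.
- carousel_hub (a point): On the carousel axis at mid-height of its arms, 128 mm above the desk; x lies outwards along the red arm, z up, turning with it. Hub 38 mm across, ball on top up to 156 mm. Three level aluminium arms 120 degrees apart, 10 mm wide, from 120 to 136 mm above the desk. For pushing, the bare side of an arm lies 20 to 75 mm from the axis.
- red_arm_end (a point): Middle of the round red cap (28 mm across, top 140 mm above the desk) at the end of the red arm, 90 mm from the axis, 128 mm above the desk; x outwards along the arm. A red stamp hangs beneath, down to 57 mm above the desk. The other two arms are alike: blue is 120 degrees anticlockwise of red from above, green 120 degrees clockwise.
- carousel_foot: Round dark steel foot of the carousel, 140 mm across, 12 mm high at the edge, with a 22 mm column up the axis; stands loose on the desk (1.5 kg) and must not be shoved along or lifted. Origin under its centre, on the axis.
- pad_middle (a point): Middle of the red ink pad, 20 mm above the desk. The pad is 58 x 90 mm in a loose dark steel tin of 72 x 104 mm (0.6 kg, 18 mm high); the long side is along its y axis. It stands to the left or to the right of the carousel, its middle 0.22 to 0.36 m from the axis.
- ink_pad: The tin of the ink pad; origin under its centre, y along the long side, z up; must not be shoved along or lifted.
- pad_cover (a joint): Turn of the flat aluminium cover (72 x 104 x 5 mm, top 26 mm above the desk) that lies over the ink pad and swivels level about an upright pin in a corner of the tin; rad, 0 = covering the pad, grows clockwise from above to its stop at 1.57 = fully open, beside the tin, nearer the robot. Stays where it is left (friction 0.025 N m).
- cover_pivot (a point): Pivot of the cover, at the tin's corner (31 mm to -x and 47 mm to +y of the tin's middle, in the tin's axes), 26 mm above the desk.
- cover_post (a point): Middle of the round upright yellow post on the cover, for a finger to push: 14 mm across, 34 mm tall, from 26 to 60 mm above the desk (this point is 43 mm up); 94 mm from the pivot. It goes round with the cover.
- stapler: Blue and black desk stapler, 125 x 36 x 45 mm, lying loose; origin under its centre. A bystander.
- desk_stamp: Wooden hand stamp standing on the desk, 32 x 50 mm foot, 72 mm tall, loose; origin under its centre. A bystander.
- ink_bottle: Small ink jar, 42 mm across, 65 mm tall, loose; origin under its centre. A bystander.
- mug: Blue mug, 80 mm across, 90 mm tall, loose; origin under its centre. A bystander.
- tape_roll: Clear tape roll lying flat, 76 mm across, 20 mm high, loose; origin under its centre. A bystander.
- sharpener: Orange desk sharpener, 40 x 55 x 45 mm, loose; origin under its centre. A bystander.
Mind the look-alikes: they are no part of the job. There is more than one size of the ink_pad; the job needs the largest.

How it is judged:
By the outcome, as a careful person would: the job done as asked, in the order asked, and still so for the second after the job is handed in, with the robot touching nothing.
It also fails if it takes over 64 s, if anything falls off the work surface, if the arm or the gripper's body presses on something with over 40 N, if the wrist force passes 120 N, or if a joint passes its speed limit or range.

### The arm

A 6-joint arm with a two-finger parallel gripper is mounted at the origin on the work surface. World frame = base frame: x ahead of the robot, y to its left, z up, the work surface at z = 0. Lengths are in m, angles in rad, forces in N, time in s.
With the tool pointing down it reaches from about 0.35 to 0.775 m from the base axis. Payload 5.5 kg.
Tool frame: the origin (TCP) lies at the very end of the fingers, on their centre line; the grasp point (between the pads) lies env.hold_point_z behind it (env.hold_point_z is the distance from the TCP to the grasp point, in m); z points along the fingers, y is the line along which they close (so a half turn about z gives the same grasp; the last joint's range is limited). The gripper opens to 85 mm and grips with 20 to 120 N. Pads are 22 mm wide; open, the fingers measure 114 mm over their backs; the gripper's body (76 mm by 85 mm) begins 54 mm behind the grasp point. The pads swing forward as they close: fully open they stand 13 mm farther back than shut.
Start: joints at [1.142, 0.313, 0.046, 1.304, 0, 1.431], TCP at [0.164, 0.551, 0.231] pointing down, gripper open.
Joint ranges: [-2.76, 2.76], [-0.86, 1.69], [-1.03, 1.26], [-2.2, 2.34], [-1.47, 1.5], [-3.14, 3.14]. Speed limits (rad/s): [2.57, 2.57, 3.14, 3.14, 3.14, 3.14].

### API

Orientations are given as a unit quaternion [w, x, y, z].
In Python, from workcell import env gives the robot as it stands.
- The arm moves only by the tool carry_out, never from a script. Its argument "steps" is a list of rows, each a list of 3 entries, a list of its own where there are three numbers: the turn, a rotation vector about the tool's x, y, z in degrees, then the shift along the tool's x, y, z in cm, then the closure in counts, from 0 (fully open) to 255 (shut). A call has exactly 8 rows; each row is the pose to reach, as a shift and turn from the pose commanded when the call began, along the tool's axes at that moment; what a row does not reach only later rows make up. A row lasts 1/8 s, in which the tool goes at most 62.5 mm and 10.7 degrees, less where a joint would pass 70% of its speed; a pose out of reach is approached as far as the arm can. A call with a gripper value outside its range is refused whole. The fingers move at their own pace and stop on an object; "force" is the grip in N (left out, the last holds). Time passes only in rows, so rows that repeat a pose let the fingers close, or fill a call up. It gives the time, the measured TCP pose, the force, the opening and the grip force at its end, in the units of the state.
- env.get_state(): the state, without advancing time (a new reading comes with each control period).
- env.read_camera(name): name is "scene" or "top" or "wrist"; returns (picture, depth): 420x560x3 uint8, red, green, blue; 420x560 float32, m along the optical axis (not along the pixel's ray), 0 where there is no reading.
- env.get_calibration(name): a dict with "fx", "fy", "cx", "cy" (pixels), "D" ([k1, k2, p1, p2, k3] as OpenCV has them; the pictures are not rectified), "origin" and "orientation" of the camera in the world. Camera axes: x right, y up, looking along -z (the intrinsics and any distortion apply to the point x, -y, -z); pixel columns grow to the right and rows downward; lengths in m; the calibration is good to about 2 mm. A picture is of the moment at which its call begins: read the wrist's pose just before it. get_calibration takes no time and is no camera call; for the wrist camera it gives the pose at the moment of the call.
- env.hand_in(): hands the job in; it is judged then, once.
The state is a dict: "clock": time; "joint_pos": joint angles; "qvel": joint speeds; "tau": joint torques, N m; "tcp_pos": TCP position; "orientation": TCP orientation; "wrist_force": force on the tool from outside, world axes, zero at the start; "ft_torque": the same for the moment, N m; "finger_gap": finger opening in m; "grip_force": force on a finger pad.
Only numpy, scipy, OpenCV 4.12 (cv2) and the standard library are available. Lean on these libraries where they do the work, as an engineer would, in place of code of your own. Each camera call takes 0.05 s, during which the arm holds its last target. There are 200 camera calls.

## Working session

There is one attempt and no reset: what is moved stays moved. The work goes in short steps, Python scripts to look and compute and a tool call to move; the robot and the scene stay as the last step left them, time stands still between calls to the robot, and variables do not carry over. Pictures are saved under pics/ and viewed, at most 10 in all, crops included, and the job is handed in when it is done.

Besides the shell and the picture viewer there is one more tool, called in YAML: its name, and indented under it one key for each argument. carry_out: Moves the arm, as the interface text tells. Its arguments: {"type":"object","properties":{"steps":{"type":"array","items":{"type":"array"}},"force":{"type":"number"}},"required":["steps"]}

```bash
mkdir -p pics
cat > h.py <<'E'
import numpy as np,cv2
from scipy.spatial.transform import Rotation as R
from workcell import env
def rot(q): return R.from_quat([q[1],q[2],q[3],q[0]]).as_matrix()
def cast(c,uv,z):
    K=np.array([[c['fx'],0,c['cx']],[0,c['fy'],c['cy']],[0,0,1.]])
    p=cv2.undistortPoints(np.array(uv,float).reshape(-1,1,2),K,np.array(c['D'],float)).reshape(-1,2)
    d=np.c_[p[:,0],-p[:,1],-np.ones(len(p))]@rot(c['orientation']).T
    o=np.array(c['origin']); return o+d*((z-o[2])/d[:,2])[:,None]
def cloud(c,depth):
    v,u=np.mgrid[0:420,0:560]
    K=np.array([[c['fx'],0,c['cx']],[0,c['fy'],c['cy']],[0,0,1.]])
    p=cv2.undistortPoints(np.stack([u,v],-1).reshape(-1,1,2).astype(float),K,np.array(c['D'],float)).reshape(-1,2)
    d=np.c_[p[:,0],-p[:,1],-np.ones(len(p))]*depth.reshape(-1,1)
    return (d@rot(c['orientation']).T+np.array(c['origin'])).reshape(420,560,3)
def shot(n,f):
    c=env.get_calibration(n); im,d=env.read_camera(n); np.savez(f'pics/{f}.npz',im=im,d=d,c=np.array(c,dtype=object))
    cv2.imwrite(f'pics/{f}.png',im[:,:,::-1]); return c,im,d
E
python3 - <<'E'
from h import *
for n in('top','scene'):
    c,im,d=shot(n,n+'0'); print(n,c)
print(env.get_state(),env.hold_point_z)
E
```

```text
top {'fx': 471.2986160065366, 'fy': 471.2986160065366, 'cx': 273.66013062706713, 'cy': 209.9162005838073, 'D': array([-0.11155805,  0.        ,  0.        ,  0.        ,  0.        ]), 'origin': array([0.36969363, 0.03479163, 1.27081809]), 'orientation': array([-0.69509093, -0.05680625,  0.05137364,  0.71483032])}
scene {'fx': 484.3490965093558, 'fy': 484.3490965093558, 'cx': 280.6068887308276, 'cy': 220.5405753287745, 'D': array([-0.12393816,  0.        ,  0.        ,  0.        ,  0.        ]), 'origin': array([1.10188431, 0.49489181, 1.05250249]), 'orientation': array([0.39080627, 0.13285157, 0.28789725, 0.86413893])}
{'clock': 0.1, 'joint_pos': array([1.14241371e+00, 3.13920062e-01, 4.50819370e-02, 1.30357720e+00,
       6.19337970e-06, 1.43120553e+00]), 'qvel': array([-0.00050226,  0.00020819,  0.0007541 ,  0.00065055, -0.00132912,
       -0.00084245]), 'tau': array([ 3.47583969e-03, -4.81724882e+01,  2.99244922e+01,  1.27396695e-02,
       -1.35405307e-04,  1.13623415e-05]), 'tcp_pos': array([0.16357028, 0.55077436, 0.23049665]), 'orientation': array([-2.29782310e-04,  1.43894606e-01,  9.89592688e-01, -7.76208644e-04]), 'wrist_force': array([ 0.12030408,  0.1476202 , -0.09406799]), 'ft_torque': array([ 0.07799859, -0.02248248,  0.0366617 ]), 'grip_force': 0.0, 'finger_gap': 0.0856456496483172} 0.0187
```

View pics/top0.png

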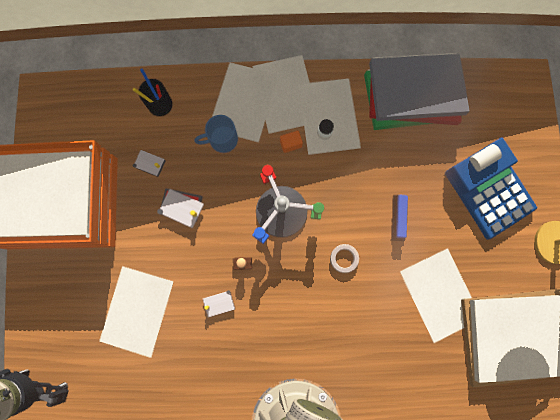

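View pics/scene0.png

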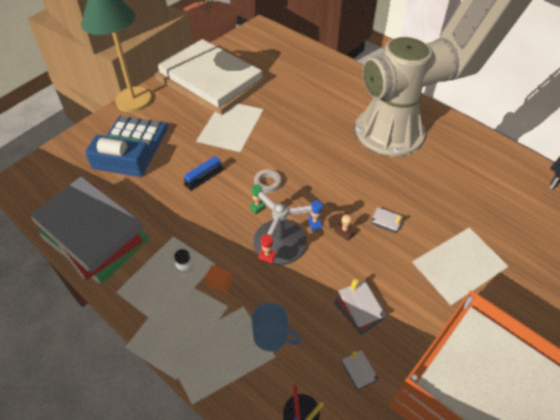

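Candidates for the pad in the top view are (181,208), which is the largest, (149,162) and (218,304). The last two are small, so I choose (181,208). The carousel hub is at (282,203), with red at (267,173), green at (318,211) and blue at (261,234).

Run:
```python
from h import *
z=np.load('pics/top0.npz',allow_pickle=True);im=z['im'];d=z['d'];c=z['c'].item()
cv2.imwrite('pics/crop1.png',cv2.resize(im[140:330,130:340],None,fx=3.8,fy=3.1,interpolation=cv2.INTER_CUBIC)[:,:,::-1])
P=cloud(c,d); H=cv2.cvtColor(im,cv2.COLOR_RGB2HSV)
def blob(m,x0,x1,y0,y1,zz,n):
    mm=np.zeros_like(m);mm[y0:y1,x0:x1]=m[y0:y1,x0:x1]
    v,u=np.nonzero(mm);print(n,len(u),u.mean(),v.mean(),cast(c,[[u.mean(),v.mean()]],zz)[0],'z',np.median(P[v,u,2]))
h,s,v=[H[...,i].astype(int) for i in range(3)]
top=(P[...,2]>.125)
blob(((h<8)|(h>172))&(s>150)&top,250,285,155,190,.14,'red')
blob((h>45)&(h<85)&(s>100)&top,305,335,195,225,.14,'green')
blob((h>100)&(h<130)&(s>120)&top,245,275,220,250,.14,'blue')
yel=(h>20)&(h<35)&(s>130)
for n,b in(('yBig',(150,210,185,235)),('yS1',(130,170,145,180)),('yS2',(195,240,285,325))):
    m=yel&(v>120)&(P[...,2]>.035); 
    try: blob(m,*b,.06,n)
    except Exception as e: print(n,e)
# cover: aluminium grey
for n,(a,b,e,f) in(('big',(150,215,180,240)),('s1',(128,170,145,180)),('s2',(195,245,285,325))):
    m=((P[...,2]>.02-.004*0)&(P[...,2]<.034)&(s<70)).astype(np.uint8); mm=np.zeros_like(m);mm[e:f,a:b]=m[e:f,a:b]
    if mm.sum()<30: print(n,'few');continue
    cn=max(cv2.findContours(mm,0,2)[0],key=cv2.contourArea)
    w=cast(c,cn.reshape(-1,2),.026)[:,:2]; r=cv2.minAreaRect((w*1000).astype(np.float32)); print(n,r,cv2.boxPoints(r))
```

```text
red 106 266.99056603773585 170.04716981132074 [0.64410954 0.05482313 0.14      ] z 0.1400963864683109
green 86 318.33720930232556 207.43023255813952 [ 0.54733026 -0.06757937  0.14      ] z 0.14023283769182027
blue 104 259.1057692307692 232.56730769230768 [0.49010087 0.07770483 0.14      ] z 0.13985178468341275
yBig 24 192.79166666666666 212.875 [0.55495614 0.25277564 0.06      ] z 0.05791834050779421
yS1 13 156.07692307692307 164.3846153846154 [0.68856809 0.3517626  0.06      ] z 0.04204242328228247
yS2 12 206.58333333333334 307.25 [0.31150389 0.21871336 0.06      ] z 0.04213009794633027
big ((579.3248291015625, 293.3825988769531), (107.12828826904297, 78.92858123779297), 65.15132904052734) [[521.0052  261.36118]
 [592.62665 228.19357]
 [637.6445  325.40402]
 [566.023   358.57162]]
s1 ((723.2994384765625, 391.3594055175781), (24.644529342651367, 20.640399932861328), 54.95518112182617) [[707.7746  387.19714]
 [724.6729  375.3451 ]
 [738.8243  395.52167]
 [721.92596 407.37372]]
s2 ((320.76690673828125, 206.11129760742188), (17.615774154663086, 5.786859035491943), 62.64716720581055) [[314.15005 199.61763]
 [319.2899  196.95876]
 [327.38376 212.60497]
 [322.24393 215.26384]]
```

View pics/crop1.png

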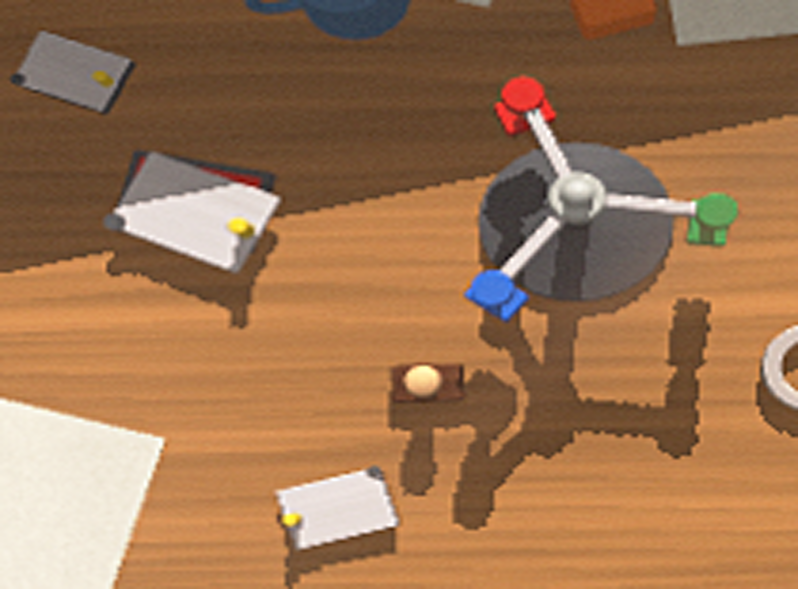

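The crop shows the large pad with its cover slightly open. The dark pivot disc is at crop (114,221), the yellow post at (240,226), and red pad shows along the far edge from (135,153) to (273,176). The far tin corners give the tin pose.

Run:
```python
from h import *
z=np.load('pics/top0.npz',allow_pickle=True);c=z['c'].item()
f=lambda a,zz:cast(c,[[130+a[0]/3.8-.5,140+a[1]/3.1-.5]],zz)[0][:2]
A=f((135,153),.018);B=f((273,176),.018);pv=f((114,221),.026);po=f((240,226),.06)
ey=(A-B)/np.linalg.norm(A-B);ex=np.array([ey[1],-ey[0]])
print('A,B',A,B,np.linalg.norm(A-B),'yawy',np.degrees(np.arctan2(*ey[::-1])))
print('pivot',pv,'post',po,np.linalg.norm(po-pv))
m1=pv+.031*ex-.047*ey; m2=(A+B)/2-.036*ex; print('mid from pivot',m1,'from edge',m2)
s=env.get_state();T=rot(s['orientation']);p=s['tcp_pos'];print(T.round(3))
print('hover shift cm',100*T.T@(np.array([.52,.25,.25])-p))
```

```text
A,B [0.62991379 0.33687314] [0.60626775 0.23693357] 0.10269884922144361 yawy 76.68841972991109
pivot [0.56841605 0.34950053] post [0.5562116  0.25312619] 0.09714402345548936
mid from pivot [0.58776157 0.29662567] from edge [0.583058   0.29519223]
[[-0.959  0.285 -0.001]
 [ 0.285  0.959 -0.001]
 [ 0.    -0.002 -1.   ]]
hover shift cm [-42.7323819  -18.68408343  -1.93028645]
```

carry_out:
  steps:
    - [[0,0,0],[-5.4,-2.4,-2],255]
    - [[0,0,0],[-10.7,-4.7,-2],255]
    - [[0,0,0],[-16,-7,-2],255]
    - [[0,0,0],[-21.4,-9.4,-2],255]
    - [[0,0,0],[-26.7,-11.7,-2],255]
    - [[0,0,0],[-32,-14,-2],255]
    - [[0,0,0],[-37.4,-16.4,-2],255]
    - [[0,0,0],[-42.7,-18.7,-2],255]
  force: 20

```text
clock: 1.1
tcp_pos: [0.5209, 0.2488, 0.2509]
orientation: [-0.0, 0.144, 0.99, -0.0]
wrist_force: [0.0, 0.7, -0.4]
finger_gap: -0.0003
grip_force: 0.0
```

Run:
```python
from h import *
s=env.get_state();print(s['tcp_pos'],s['joint_pos'],s['finger_gap'])
shot('wrist','w1');print(env.get_calibration('wrist')['origin'])
```

```text
[0.52094404 0.2488102  0.2509317 ] [3.06451596e-01 3.14030910e-01 9.49862909e-02 1.35226289e+00
 2.03440409e-04 5.95449627e-01] -0.00030514795485309267
[0.46340487 0.26408266 0.39207209]
```

View pics/w1.png

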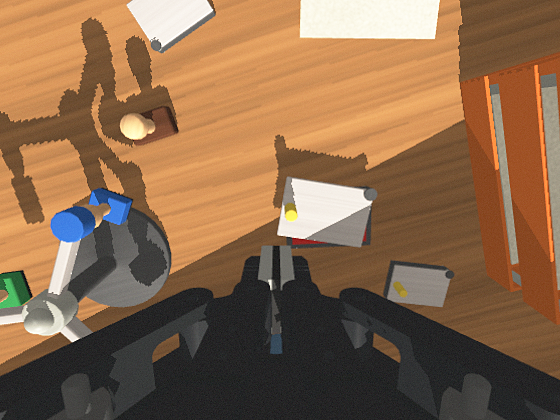

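The wrist view shows the post top at about (291,208), the pivot at (370,195), the cover's far corners at (288,178) and (280,237), and tin corners near (371,244) and (288,246).

Run:
```python
from h import *
z=np.load('pics/w1.npz',allow_pickle=True);c=z['c'].item();im=z['im']
f=lambda a,zz:cast(c,[a],zz)[0][:2]
H=cv2.cvtColor(im,cv2.COLOR_RGB2HSV).astype(int);P=cloud(c,z['d'])
m=(H[...,0]>20)&(H[...,0]<35)&(H[...,1]>130)&(P[...,2]>.05)&(P[...,2]<.07)&(P[...,1]<.28)&(P[...,1]>.2)
v,u=np.nonzero(m);print(len(u),u.mean(),v.mean());po=f((u.mean(),v.mean()),.06)
A=f((371,244),.018);pv=f((370,195),.026)
print('post',po,'piv',pv,np.linalg.norm(po-pv),'tin corner',A,A-pv)
r=po-pv;print('post ang',np.degrees(np.arctan2(r[1],r[0])),'cover corners',f((288,178),.026),f((280,237),.026))
```

```text
125 290.568 213.96
post [0.55283135 0.25651246] piv [0.56678348 0.35002452] 0.09454716843195657 tin corner [0.6301726  0.33977976] [ 0.06338912 -0.01024476]
post ang -98.48601508198827 cover corners [0.52047124 0.26425513] [0.58653084 0.23529919]
```

```bash
cat >> h.py <<'E'
pv=np.array([.567,.350])
def rows(targets,z=None):
    """targets: list of (x,y,z,tool-x angle deg) -> print turn z deg, shift cm"""
    s=env.get_state();T=rot(s['orientation']);p=s['tcp_pos'];a0=np.degrees(np.arctan2(T[1,0],T[0,0]));print('tcp',p.round(4),'ang',a0.round(1))
    for x,y,zz,a in targets:
        print(round((a0-a+180)%360-180,1),(100*T.T@(np.array([x,y,zz])-p)).round(2))
def fin(phi,d,z,r=.094):
    f=np.radians(phi);q=pv+r*np.array([np.cos(f),np.sin(f)])-d*np.array([np.sin(f),-np.cos(f)]);return(*q,z,phi+270)
E
python3 - <<'E'
from h import *
rows([fin(-98.5,.032,z) for z in(.1,.037)])
E
```

```text
tcp [0.5264 0.2443 0.2502] ang 163.1
-8.4 [-5.3   2.49 15.04]
-8.4 [-5.27  2.5  21.34]
```

carry_out:
  steps:
    - [[0,0,-4],[-3,1,3],255]
    - [[0,0,-8.5],[-6.1,2.15,6],255]
    - [[0,0,-8.5],[-6.1,2.15,10],255]
    - [[0,0,-8.5],[-6.1,2.15,14],255]
    - [[0,0,-8.5],[-6.1,2.15,17],255]
    - [[0,0,-8.5],[-6.1,2.15,17],255]
    - [[0,0,-8.5],[-6.1,2.15,17],255]
    - [[0,0,-8.5],[-6.1,2.15,17],255]

```text
clock: 2.15
tcp_pos: [0.5857, 0.2541, 0.0833]
orientation: [0.002, 0.07, 0.998, 0.001]
wrist_force: [0.2, -0.5, 0.3]
finger_gap: -0.0001
grip_force: 0.0
```

Run:
```python
from h import *
s=env.get_state();print(s['tcp_pos'],s['qvel'].round(3))
rows([fin(-98.5,d,.037) for d in (.032,)])
shot('wrist','w2')
```

```text
[0.58567796 0.25407705 0.08330775] [-0.    -0.004 -0.003 -0.003  0.001 -0.002]
tcp [0.5857 0.2541 0.0833] ang 172.0
0.5 [ 0.08 -0.2   4.63]
```

View pics/w2.png

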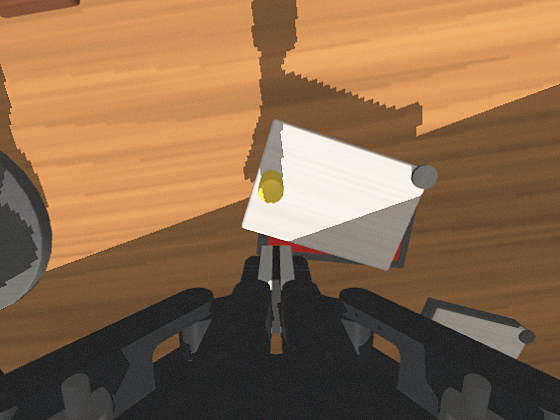

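The finger is just behind the post (271,186) and clear of it. I'll work out the arc rows now.

Run:
```python
from h import *
rows([fin(-98.5,.032,.037),fin(-98.5,.02,.037)]+[fin(-98.5-k,.018,.037) for k in (4,8,12,16)])
```

```text
tcp [0.5856 0.254  0.0832] ang 172.0
0.5 [ 0.08 -0.19  4.62]
0.5 [ 1.28 -0.18  4.61]
4.5 [ 2.14 -0.27  4.61]
8.5 [ 2.8  -0.32  4.61]
12.5 [ 3.47 -0.33  4.61]
16.5 [ 4.14 -0.29  4.6 ]
```

carry_out:
  steps:
    - [[0,0,0.5],[0.1,-0.2,2.5],255]
    - [[0,0,0.5],[0.1,-0.2,4.6],255]
    - [[0,0,0.5],[0.6,-0.2,4.6],255]
    - [[0,0,0.5],[1.3,-0.2,4.6],255]
    - [[0,0,4.5],[2.1,-0.25,4.6],255]
    - [[0,0,8.5],[2.8,-0.3,4.6],255]
    - [[0,0,12.5],[3.5,-0.35,4.6],255]
    - [[0,0,16.5],[4.15,-0.3,4.6],255]

```text
clock: 3.2
tcp_pos: [0.5433, 0.2568, 0.0371]
orientation: [0.001, 0.214, 0.977, 0.001]
wrist_force: [1.6, -0.1, 0.5]
finger_gap: -0.0
grip_force: 0.1
```

Run:
```python
from h import *
# reference = commanded pose phi=-114.5, d=.018
x,y,z,a=fin(-114.5,.018,.037);ar=np.radians(a);T=np.array([[np.cos(ar),np.sin(ar)],[np.sin(ar),-np.cos(ar)]])
for k in range(1,13):
    q=fin(-114.5-4.5*k,.018,.037);print(k,4.5*k,(100*T.T@(np.array(q[:2])-[x,y])).round(2))
c,im,d=shot('wrist','w3')
print(env.get_state()['tcp_pos'],x,y,env.get_state()['wrist_force'])
```

```text
1 4.5 [ 0.74 -0.11]
2 9.0 [ 1.49 -0.17]
3 13.5 [ 2.24 -0.16]
4 18.0 [ 2.99 -0.1 ]
5 22.5 [3.73 0.03]
6 27.0 [4.46 0.21]
7 31.5 [5.18 0.44]
8 36.0 [5.87 0.74]
9 40.5 [6.54 1.08]
10 45.0 [7.17 1.48]
11 49.5 [7.78 1.93]
12 54.0 [8.35 2.42]
[0.54240441 0.25706095 0.037028  ] 0.5443981380660913 0.2569991621697926 [-1.24704048  0.02217631  0.338793  ]
```

View pics/w3.png

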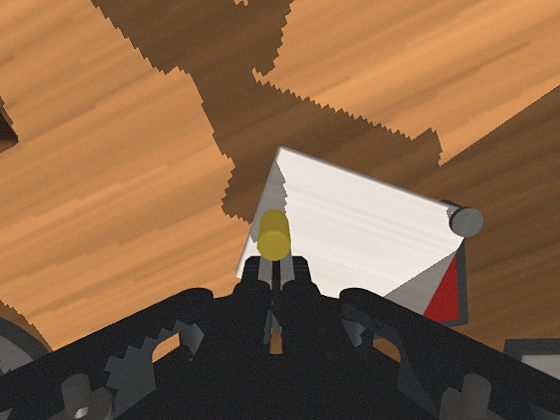

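The cover is swinging. The post at (274,238) is against the fingertip and red pad now shows at (445,290). I'll continue the arc.

carry_out:
  steps:
    - [[0,0,4.5],[0.75,-0.1,0],255]
    - [[0,0,9],[1.5,-0.15,0],255]
    - [[0,0,13.5],[2.25,-0.15,0],255]
    - [[0,0,18],[3,-0.1,0],255]
    - [[0,0,22.5],[3.75,0.05,0],255]
    - [[0,0,27],[4.45,0.2,0],255]
    - [[0,0,31.5],[5.2,0.45,0],255]
    - [[0,0,36],[5.85,0.75,0],255]

```text
clock: 4.25
tcp_pos: [0.4932, 0.2881, 0.0367]
orientation: [0.001, 0.505, 0.863, 0.001]
wrist_force: [-0.6, -0.4, 0.3]
finger_gap: -0.0001
grip_force: 0.1
```

Run:
```python
from h import *
x,y,z,a=fin(-150.5,.018,.037);ar=np.radians(a);T=np.array([[np.cos(ar),np.sin(ar)],[np.sin(ar),-np.cos(ar)]])
for k in range(1,9):
    q=fin(-150.5-4*k,.018,.037);print(k,4*k,(100*T.T@(np.array(q[:2])-[x,y])).round(2))
shot('top','t4');s=env.get_state();print(s['tcp_pos'],x,y,a,s['wrist_force'],s['joint_pos'][5])
z=np.load('pics/t4.npz',allow_pickle=True)
cv2.imwrite('pics/crop4.png',cv2.resize(z['im'][150:280,120:300],None,fx=4,fy=4,interpolation=cv2.INTER_CUBIC)[:,:,::-1])
```

```text
1 4 [ 0.66 -0.1 ]
2 8 [ 1.33 -0.16]
3 12 [ 1.99 -0.17]
4 16 [ 2.66 -0.13]
5 20 [ 3.32 -0.05]
6 24 [3.98 0.08]
7 28 [4.62 0.26]
8 32 [5.25 0.47]
[0.49259327 0.28863029 0.03666384] 0.4940501886635118 0.28804578282335586 119.5 [-0.53222647  1.38904609 -0.10904189] 1.4488592967779432
```

carry_out:
  steps:
    - [[0,0,4],[0.65,-0.1,0],255]
    - [[0,0,8],[1.35,-0.15,0],255]
    - [[0,0,12],[2,-0.15,0],255]
    - [[0,0,16],[2.65,-0.15,0],255]
    - [[0,0,20],[3.3,-0.05,0],255]
    - [[0,0,24],[4,0.1,0],255]
    - [[0,0,26],[4.3,0.15,0],255]
    - [[0,0,26],[4.3,0.15,0],255]

```text
clock: 5.3
tcp_pos: [0.4736, 0.3262, 0.0363]
orientation: [0.0, 0.685, 0.729, 0.001]
wrist_force: [0.2, 0.2, 0.3]
finger_gap: 0.0
grip_force: 0.0
```

Run:
```python
from h import *
s=env.get_state();print(s['tcp_pos'],s['wrist_force'],s['joint_pos'][5]);shot('wrist','w5')
```

```text
[0.47358191 0.32619687 0.03631033] [0.21445251 0.15963114 0.25510519] 1.9718339353870964
```

View pics/w5.png

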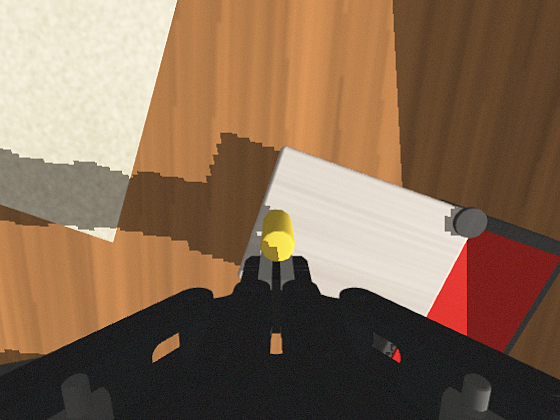

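The cover is nearly open. Its side edge, (285,148) to (450,208), is almost parallel to the tin's edge, (480,222) to (560,250). I'll nudge on in small steps and watch the force.

carry_out:
  steps:
    - [[0,0,0.5],[0.1,0,0],255]
    - [[0,0,1],[0.2,0,0],255]
    - [[0,0,1.5],[0.25,0,0],255]
    - [[0,0,1.5],[0.25,0,0],255]
    - [[0,0,1.5],[0.25,0,0],255]
    - [[0,0,1.5],[0.25,0,0],255]
    - [[0,0,1.5],[0.25,0,0],255]
    - [[0,0,1.5],[0.25,0,0],255]

```text
clock: 6.35
tcp_pos: [0.473, 0.3282, 0.0353]
orientation: [0.0, 0.695, 0.719, 0.0]
wrist_force: [1.7, -1.7, 0.4]
finger_gap: 0.0002
grip_force: 1.0
```

```bash
cat > ang.py <<'E'
from h import *
import sys
s=env.get_state();print(s['tcp_pos'],s['wrist_force'])
c,im,d=shot('wrist',sys.argv[1]);P=cloud(c,d);H=cv2.cvtColor(im,cv2.COLOR_RGB2HSV).astype(int)
X=P[...,:2]
# cover: grey at z~.026 ; end edge/side edge via minAreaRect-free line fits
m=((P[...,2]>.018)&(P[...,2]<.035)&(H[...,1]<60)&(H[...,2]>120)&(P[...,1]>.28)&(P[...,0]<.57)&(P[...,0]>.42)).astype(np.uint8)
cn=max(cv2.findContours(m,0,1)[0],key=cv2.contourArea).reshape(-1,2)
w=cast(c,cn,.026)[:,:2]
# +y side edge, between x .47 and .54
e=np.array([max(w[abs(w[:,0]-x)<.002],key=lambda q:q[1]) for x in np.arange(.48,.54,.004) if (abs(w[:,0]-x)<.002).any()])
k=np.polyfit(e[:,0],e[:,1],1);print('cover side ang',np.degrees(np.arctan(k[0])),np.abs(np.polyval(k,e[:,0])-e[:,1]).max())
# pad red edge on +y side
r=((H[...,0]<8)|(H[...,0]>172))&(H[...,1]>120)&(P[...,2]<.03)&(P[...,0]>.5)&(P[...,1]>.2)
v,u=np.nonzero(r);q=cast(c,np.c_[u,v],.02)[:,:2];q_=[]
for x in np.arange(.565,.61,.003):
    t=q[abs(q[:,0]-x)<.0015]
    if len(t): q_.append([x,t[:,1].max()])
q_=np.array(q_);print(len(q_))
k=np.polyfit(q_[:,0],q_[:,1],1);print('pad +y edge ang',np.degrees(np.arctan(k[0])),np.abs(np.polyval(k,q_[:,0])-q_[:,1]).max())
E
python3 ang.py w6
```

```text
[0.4729528  0.32821875 0.03534226] [ 1.67855787 -1.67545818  0.39636223]
cover side ang -16.819512696876682 7.653972188403912e-05
16
pad +y edge ang 7.431754258960648 0.01586358810477312
```

Run:
```python
from h import *
z=np.load('pics/w6.npz',allow_pickle=True);im=z['im'];c=z['c'].item()
cv2.imwrite('pics/crop6.png',cv2.resize(im[130:370,220:560],None,fx=2.3,fy=2.3,interpolation=cv2.INTER_CUBIC)[:,:,::-1])
```

```text
(no output)
```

View pics/crop6.png

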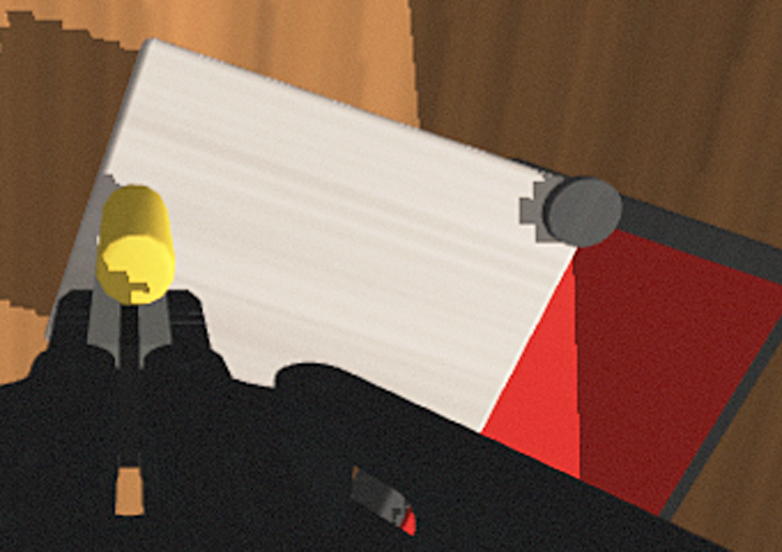

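Run:
```python
from h import *
z=np.load('pics/w6.npz',allow_pickle=True);c=z['c'].item()
def L(a,b,zz):
    q=cast(c,[[220+p[0]/2.3-.3,130+p[1]/2.3-.3] for p in(a,b)],zz)[:,:2];d=q[1]-q[0];return q.round(4).tolist(),np.degrees(np.arctan2(d[1],d[0]))
print('cover side',L((150,40),(545,172),.026))
print('cover end',L((485,430),(578,250),.026))
print('pad+y',L((620,230),(775,287),.02))
print('tin+y outer bottom/top',L((625,198),(780,250),.018))
print('pad far',L((655,512),(782,312),.02))
print('pivot',cast(c,[[220+583/2.3,130+210/2.3]],.026))
```

```text
cover side ([[0.475, 0.3832], [0.5588, 0.3588]], np.float64(-16.252631125859985))
cover end ([[0.5558, 0.2973], [0.5689, 0.3418]], np.float64(73.57150765886762))
pad+y ([[0.5812, 0.3448], [0.6189, 0.3325]], np.float64(-18.092233586942857))
tin+y outer bottom/top ([[0.5822, 0.3516], [0.6196, 0.3406]], np.float64(-16.37098289745822))
pad far ([[0.6046, 0.2722], [0.622, 0.3264]], np.float64(72.19721708634738))
pivot [[0.56847486 0.35064474 0.026     ]]
```

The cover now sits parallel to the tin, so it is against its stop. I'll back away, rise, and check that the tin hasn't moved.

carry_out:
  steps:
    - [[0,0,0],[-1,0,0],255]
    - [[0,0,0],[-2,0,0],255]
    - [[0,0,0],[-2,0,-4],255]
    - [[0,0,0],[-2,0,-10],255]
    - [[0,0,0],[-4,0,-16],255]
    - [[0,0,0],[-8,4,-20],255]
    - [[0,0,0],[-13,7,-20],255]
    - [[0,0,0],[-13,7,-20],255]

```text
clock: 7.4
tcp_pos: [0.5495, 0.197, 0.2357]
orientation: [0.001, 0.697, 0.717, 0.001]
wrist_force: [-0.6, 1.5, 0.6]
finger_gap: 0.0002
grip_force: 0.0
```

Run:
```python
from h import *
s=env.get_state();print(s['tcp_pos'],s['orientation'],s['joint_pos'])
c,im,d=shot('top','t7');shot('wrist','w7')
a=np.load('pics/top0.npz',allow_pickle=True)['im'][165:260,135:235];b=im[165:260,135:235]
cv2.imwrite('pics/cmp7.png',np.hstack([cv2.resize(x,None,fx=4,fy=4,interpolation=cv2.INTER_CUBIC) for x in(a,b)])[:,:,::-1])
```

```text
[0.54950646 0.19699977 0.23573469] [5.96260448e-04 6.97054013e-01 7.17018125e-01 5.95900653e-04] [ 2.06920598e-01  3.27979495e-01  7.75240542e-02  1.31868625e+00
 -3.23549874e-04  1.74948219e+00]
```

View pics/cmp7.png

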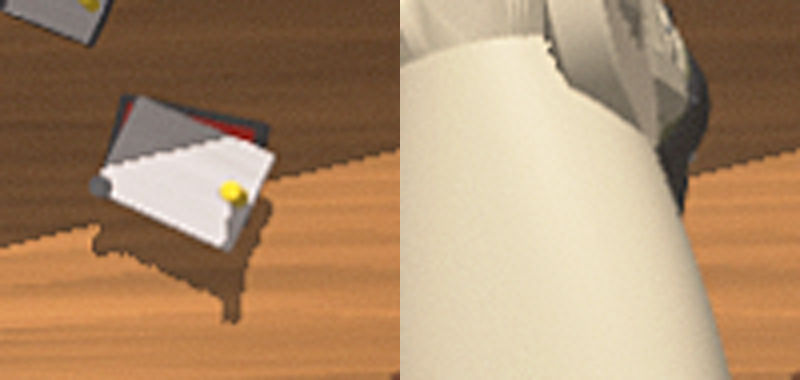

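The arm hides the pad in the top view, so I'll measure the pad numerically from the wrist and scene views.

Run:
```python
from h import *
shot('scene','s8')
for n in('w7','s8','scene0','w1'):
    z=np.load(f'pics/{n}.npz',allow_pickle=True);im=z['im'];c=z['c'].item();P=cloud(c,z['d']);H=cv2.cvtColor(im,cv2.COLOR_RGB2HSV).astype(int)
    m=(((H[...,0]<9)|(H[...,0]>170))&(H[...,1]>130)&(P[...,2]<.04)&(P[...,2]>.0)&(P[...,0]>.5)&(P[...,0]<.68)&(P[...,1]>.2)&(P[...,1]<.38)).astype(np.uint8)
    cs=cv2.findContours(m,0,1)[0]
    cn=max(cs,key=cv2.contourArea).reshape(-1,2);w=(cast(c,cn,.02)[:,:2]*1000).astype(np.float32);print(n,m.sum(),cv2.minAreaRect(w),'bbox',cn.min(0),cn.max(0));
    if n!='w7' : print(cv2.approxPolyDP(w.reshape(-1,1,2),2.5,True).reshape(-1,2).round())
    # tin dark top: depth ~.018, dark
    t=((H[...,2]<90)&(H[...,1]<90)&(P[...,2]>.008)&(P[...,2]<.03)&(P[...,0]>.5)&(P[...,0]<.68)&(P[...,1]>.2)&(P[...,1]<.38))|(m>0)
    cn=max(cv2.findContours(t.astype(np.uint8),0,1)[0],key=cv2.contourArea).reshape(-1,2);w=(cast(c,cn,.018)[:,:2]*1000).astype(np.float32);print(' tin',cv2.minAreaRect(w),cv2.approxPolyDP(cv2.convexHull(w.reshape(-1,1,2)),3,True).reshape(-1,2).round().tolist())
```

```text
w7 4874 ((583.1329956054688, 297.02490234375), (90.41954040527344, 58.25139236450195), 73.12303924560547) bbox [274  39] [354 142]
 tin ((584.5527954101562, 296.6058044433594), (103.2006607055664, 68.44172668457031), 73.12641143798828) [[576.0, 352.0], [540.0, 268.0], [546.0, 259.0], [601.0, 238.0], [630.0, 336.0]]
s8 799 ((584.2417602539062, 295.20989990234375), (91.43046569824219, 60.18777847290039), 72.57286071777344) bbox [339 288] [378 327]
[[546. 260.]
 [598. 245.]
 [623. 328.]
 [620. 332.]
 [592. 341.]
 [574. 342.]
 [559. 291.]
 [547. 276.]]
 tin ((586.8612670898438, 296.5389404296875), (104.47871398925781, 76.48273468017578), 73.08285522460938) [[543.0, 262.0], [604.0, 238.0], [637.0, 333.0], [572.0, 355.0], [563.0, 349.0]]
scene0 34 ((602.9262084960938, 261.0975036621094), (28.19050407409668, 6.409972190856934), 74.15571594238281) bbox [339 300] [346 309]
[[601. 247.]
 [609. 274.]
 [599. 258.]]
 tin ((583.8662719726562, 297.7235107421875), (104.2219467163086, 83.7083740234375), 76.05949401855469) [[610.0, 239.0], [636.0, 335.0], [628.0, 341.0], [562.0, 355.0], [553.0, 349.0], [593.0, 242.0]]
w1 156 ((603.4124145507812, 266.2090148925781), (39.33967971801758, 7.8162031173706055), 73.426025390625) bbox [292 238] [324 244]
[[594. 248.]
 [602. 248.]
 [610. 285.]]
 tin ((612.2268676757812, 272.6531677246094), (71.36711120605469, 12.764419555664062), 64.84097290039062) [[592.0, 243.0], [602.0, 240.0], [606.0, 244.0], [622.0, 308.0]]
```

```bash
cat >> h.py <<'E'
hub=np.array([.5605,.0216])
def cf(b,d,z=.123,r=.052):
    f=np.radians(b);q=hub+r*np.array([np.cos(f),np.sin(f)])-d*np.array([-np.sin(f),np.cos(f)]);return(*q,z,b-90)
E
python3 - <<'E'
from h import *
rows([cf(141.5,.03,.22),cf(141.5,.03,.15)])
z=np.load('pics/w7.npz',allow_pickle=True);im=z['im'];c=z['c'].item();P=cloud(c,z['d']);H=cv2.cvtColor(im,cv2.COLOR_RGB2HSV).astype(int)
for n in('w7','s8'):
    z=np.load(f'pics/{n}.npz',allow_pickle=True);im=z['im'];c=z['c'].item();P=cloud(c,z['d']);H=cv2.cvtColor(im,cv2.COLOR_RGB2HSV).astype(int)
    m=(P[...,2]>.019)&(P[...,2]<.033)&(H[...,1]<60)&(H[...,2]>100)&(P[...,0]>.42)&(P[...,0]<.6)&(P[...,1]>.24)&(P[...,1]<.42)
    cn=max(cv2.findContours(m.astype(np.uint8),0,1)[0],key=cv2.contourArea).reshape(-1,2);w=(cast(c,cn,.026)[:,:2]*1000).astype(np.float32);print(n,m.sum(),cv2.minAreaRect(w))
E
```

```text
tcp [0.5464 0.2004 0.2347] ang 91.9
40.4 [-12.26  -1.2    1.47]
40.4 [-12.26  -1.19   8.47]
w7 7863 ((514.9443359375, 335.8498229980469), (75.45227813720703, 105.28496551513672), 73.21340942382812)
s8 1068 ((514.8058471679688, 333.93341064453125), (71.64874267578125, 105.71455383300781), 73.136962890625)
```

The cover is 90° to the tin to within 0.1°, so it is fully open. The pad middle is (0.583,0.297). Next I move the finger behind the blue arm.

carry_out:
  steps:
    - [[0,0,8],[-3,-0.3,0],255]
    - [[0,0,16],[-6,-0.6,0],255]
    - [[0,0,24],[-9,-0.9,1],255]
    - [[0,0,32],[-12.3,-1.2,1],255]
    - [[0,0,40.4],[-12.3,-1.2,1],255]
    - [[0,0,40.4],[-12.3,-1.2,1.5],255]
    - [[0,0,40.4],[-12.3,-1.2,5],255]
    - [[0,0,40.4],[-12.3,-1.2,5],255]

```text
clock: 8.55
tcp_pos: [0.5367, 0.0785, 0.1825]
orientation: [-0.001, 0.9, 0.437, -0.003]
wrist_force: [-0.1, 1.0, 0.3]
finger_gap: -0.0002
grip_force: 0.0
```

```bash
python3 - <<'E'
from h import *
c,im,d=shot('wrist','w9');P=cloud(c,d);H=cv2.cvtColor(im,cv2.COLOR_RGB2HSV).astype(int)
for n,m in(('blue',(H[...,0]>100)&(H[...,0]<130)&(H[...,1]>130)),('red',((H[...,0]<8)|(H[...,0]>172))&(H[...,1]>140)),('green',(H[...,0]>45)&(H[...,0]<85)&(H[...,1]>100))):
    v,u=np.nonzero(m&(P[...,2]>.132)&(P[...,2]<.15)); 
    if len(u)>20:
        q=cast(c,[[u.mean(),v.mean()]],.14)[0];print(n,len(u),u.mean(),v.mean(),q,np.degrees(np.arctan2(*(q[:2]-hub)[::-1])))
rows([cf(141.5,.03,.123),cf(141.5,.019,.123)]+[cf(141.5+4*k,.016) for k in range(1,6)])
E
cp pics/w9.png pics/last.png
```

```text
blue 1387 217.8846431146359 274.5320836337419 [0.4911616  0.08071441 0.14      ] 139.55076883104164
red 2078 446.84744947064485 153.60442733397497 [0.64150403 0.05770878 0.14      ] 24.02565000034783
tcp [0.5378 0.0784 0.1842] ang 51.8
0.3 [-0.02  0.13  6.12]
0.3 [-1.12  0.12  6.12]
-3.7 [-1.79  0.02  6.12]
-7.7 [-2.16 -0.05  6.13]
-11.7 [-2.54 -0.1   6.13]
-15.7 [-2.92 -0.12  6.13]
-19.7 [-3.3  -0.12  6.13]
```

carry_out:
  steps:
    - [[0,0,0.3],[0,0.1,3],255]
    - [[0,0,0.3],[0,0.1,6.1],255]
    - [[0,0,0.3],[-0.4,0.1,6.1],255]
    - [[0,0,0.3],[-0.8,0.1,6.1],255]
    - [[0,0,0.3],[-1.1,0.1,6.1],255]
    - [[0,0,-3.7],[-1.8,0,6.1],255]
    - [[0,0,-7.7],[-2.15,-0.05,6.1],255]
    - [[0,0,-11.7],[-2.55,-0.1,6.1],255]

```text
clock: 9.6
tcp_pos: [0.5236, 0.0581, 0.1259]
orientation: [0.0, 0.851, 0.525, 0.001]
wrist_force: [0.0, 1.8, 0.3]
finger_gap: -0.0001
grip_force: 0.7
```

```bash
cat > car.py <<'E'
from h import *
import sys
s=env.get_state();print(s['clock'],s['tcp_pos'],s['wrist_force'])
for cam in('wrist','scene','top'):
    c,im,d=shot(cam,sys.argv[1]+cam);P=cloud(c,d);H=cv2.cvtColor(im,cv2.COLOR_RGB2HSV).astype(int)
    for n,m in(('blue',(H[...,0]>100)&(H[...,0]<130)&(H[...,1]>120)),('red',((H[...,0]<8)|(H[...,0]>172))&(H[...,1]>140)),('green',(H[...,0]>45)&(H[...,0]<85)&(H[...,1]>100))):
        m=m&(P[...,2]>.132)&(P[...,2]<.15)&(np.hypot(P[...,0]-hub[0],P[...,1]-hub[1])<.12);v,u=np.nonzero(m)
        if len(u)>15:
            q=cast(c,np.c_[u,v],.14)[:,:2];(x,y),r=cv2.minEnclosingCircle((q*1000).astype(np.float32));g=np.array([x,y])/1000
            print(cam,n,len(u),g.round(4),'r',round(r,1),'ang',np.degrees(np.arctan2(*(g-hub)[::-1])).round(1),'R',np.linalg.norm(g-hub).round(4))
E
python3 car.py a
python3 - <<'E'
from h import *
b0=141.5+12
x,y,z,a=cf(b0,.016);ar=np.radians(a);T=np.array([[np.cos(ar),np.sin(ar)],[np.sin(ar),-np.cos(ar)]])
print(x,y,a)
for k in range(1,13):
    q=cf(b0+4*k,.016);print(k,-4*k,(100*T.T@(np.array(q[:2])-[x,y])).round(2))
E
```

```text
9.6 [0.52360656 0.0581127  0.12585166] [0.02041905 1.82790136 0.269039  ]
wrist blue 732 [0.4825 0.0689] r 13.3 ang 148.8 R 0.0912
wrist red 4548 [0.6317 0.0741] r 15.7 ang 36.4 R 0.0885
scene blue 33 [0.4839 0.0684] r 12.3 ang 148.6 R 0.0898
scene red 105 [0.6368 0.0741] r 15.6 ang 34.5 R 0.0927
scene green 73 [ 0.569  -0.0654] r 15.1 ang -84.4 R 0.0875
top green 76 [ 0.5677 -0.0678] r 12.7 ang -85.4 R 0.0897
0.5211025782064517 0.05912123606734247 63.5
1 -4 [-0.37 -0.1 ]
2 -8 [-0.74 -0.17]
3 -12 [-1.12 -0.22]
4 -16 [-1.5  -0.24]
5 -20 [-1.87 -0.23]
6 -24 [-2.25 -0.2 ]
7 -28 [-2.63 -0.14]
8 -32 [-3.   -0.06]
9 -36 [-3.36  0.05]
10 -40 [-3.72  0.19]
11 -44 [-4.06  0.35]
12 -48 [-4.39  0.53]
```

The carousel follows and red is at about 34.6°, against a target of 85.3°. I'll continue.

carry_out:
  steps:
    - [[0,0,-4],[-0.4,-0.1,0],255]
    - [[0,0,-8],[-0.75,-0.15,0],255]
    - [[0,0,-12],[-1.1,-0.2,0],255]
    - [[0,0,-16],[-1.5,-0.25,0],255]
    - [[0,0,-20],[-1.85,-0.25,0],255]
    - [[0,0,-24],[-2.25,-0.2,0],255]
    - [[0,0,-28],[-2.65,-0.15,0],255]
    - [[0,0,-32],[-3,-0.05,0],255]

```text
clock: 10.75
tcp_pos: [0.5097, 0.0316, 0.1251]
orientation: [0.001, 0.673, 0.739, 0.001]
wrist_force: [1.3, 2.4, -0.8]
finger_gap: -0.0003
grip_force: 0.7
```

```bash
python3 car.py b
python3 - <<'E'
from h import *
b0=141.5+44
x,y,z,a=cf(b0,.016);ar=np.radians(a);T=np.array([[np.cos(ar),np.sin(ar)],[np.sin(ar),-np.cos(ar)]])
print(x,y,a)
for k in range(2,26,2):
    q=cf(b0+k,.016);print(-k,(100*T.T@(np.array(q[:2])-[x,y])).round(2))
E
```

```text
10.75 [0.50969034 0.03161927 0.12511882] [ 1.27210455  2.41511094 -0.77144104]
wrist blue 464 [0.4809 0.0199] r 26.5 ang -178.8 R 0.0796
wrist red 4679 [0.5898 0.1065] r 15.5 ang 70.9 R 0.0898
scene red 100 [0.5939 0.108 ] r 14.8 ang 68.8 R 0.0926
scene green 81 [ 0.6189 -0.0462] r 15.3 ang -49.2 R 0.0895
0.5072058656445831 0.03254236004282321 95.5
-2 [-0.18 -0.05]
-4 [-0.37 -0.1 ]
-6 [-0.55 -0.14]
-8 [-0.74 -0.17]
-10 [-0.93 -0.2 ]
-12 [-1.12 -0.22]
-14 [-1.31 -0.23]
-16 [-1.5  -0.24]
-18 [-1.69 -0.24]
-20 [-1.87 -0.23]
-22 [-2.06 -0.22]
-24 [-2.25 -0.2 ]
```

carry_out:
  steps:
    - [[0,0,-3],[-0.3,-0.05,0],255]
    - [[0,0,-6],[-0.55,-0.15,0],255]
    - [[0,0,-9],[-0.85,-0.2,0],255]
    - [[0,0,-12],[-1.1,-0.2,0],255]
    - [[0,0,-13],[-1.2,-0.2,0],255]
    - [[0,0,-13],[-1.2,-0.2,0],255]
    - [[0,0,-13],[-1.2,-0.2,0],255]
    - [[0,0,-13],[-1.2,-0.2,0],255]

```text
clock: 11.9
tcp_pos: [0.5079, 0.0194, 0.1243]
orientation: [0.0, 0.586, 0.81, 0.0]
wrist_force: [-0.5, 1.0, 1.3]
finger_gap: 0.0001
grip_force: 0.4
```

```bash
python3 car.py c
```

```text
11.9 [0.50794764 0.01935326 0.1242847 ] [-0.49418978  1.03759649  1.33223392]
wrist blue 335 [0.4828 0.0016] r 26.1 ang -165.6 R 0.0802
wrist red 4814 [0.5692 0.1108] r 15.5 ang 84.4 R 0.0896
scene red 100 [0.5748 0.1124] r 15.1 ang 81.1 R 0.0919
scene green 81 [ 0.6328 -0.0304] r 15.0 ang -35.7 R 0.089
top red 101 [0.5744 0.1111] r 14.0 ang 81.2 R 0.0906
```

Red is at about 81.2° in the top view. I'll push 3° more, then retreat and measure everything unobstructed.

carry_out:
  steps:
    - [[0,0,-1.5],[-0.15,-0.05,0],255]
    - [[0,0,-3],[-0.3,-0.05,0],255]
    - [[0,0,-3],[-0.3,-0.05,0],255]
    - [[0,0,-3],[-0.3,-0.05,0],255]
    - [[0,0,-3],[0.7,-0.05,0],255]
    - [[0,0,-3],[1.2,-0.05,0],255]
    - [[0,0,-3],[1.2,-0.05,-6],255]
    - [[0,0,-3],[1.2,-0.05,-12],255]

```text
clock: 13.05
tcp_pos: [0.5028, 0.0311, 0.245]
orientation: [-0.001, 0.564, 0.826, -0.001]
wrist_force: [1.6, 0.5, -0.5]
finger_gap: 0.0001
grip_force: 0.0
```

carry_out:
  steps:
    - [[0,0,0],[0,6,0],255]
    - [[0,0,0],[0,12,0],255]
    - [[0,0,0],[0,12,0],255]
    - [[0,0,0],[-6,12,0],255]
    - [[0,0,0],[-12,12,0],255]
    - [[0,0,0],[-18,12,0],255]
    - [[0,0,0],[-24,12,0],255]
    - [[0,0,0],[-24,12,0],255]

```text
clock: 14.05
tcp_pos: [0.7022, -0.1542, 0.2424]
orientation: [-0.001, 0.567, 0.824, -0.001]
wrist_force: [-1.2, 0.1, 0.4]
finger_gap: -0.0003
grip_force: 0.0
```

```bash
python3 car.py d
python3 - <<'E'
from h import *
Z=np.load('pics/dtop.npz',allow_pickle=True);im=Z['im'];c=Z['c'].item();P=cloud(c,Z['d']);H=cv2.cvtColor(im,cv2.COLOR_RGB2HSV).astype(int)
m=(((H[...,0]<9)|(H[...,0]>170))&(H[...,1]>130)&(P[...,2]<.04)&(P[...,0]>.5)&(P[...,0]<.68)&(P[...,1]>.2)&(P[...,1]<.38)).astype(np.uint8)
cn=max(cv2.findContours(m,0,1)[0],key=cv2.contourArea).reshape(-1,2);w=(cast(c,cn,.02)[:,:2]*1000).astype(np.float32);print('pad',m.sum(),cv2.minAreaRect(w))
a=np.load('pics/top0.npz',allow_pickle=True)['im']
cv2.imwrite('pics/fin.png',np.hstack([cv2.resize(x[150:270,140:340],(400,560-320),interpolation=cv2.INTER_CUBIC) for x in(a,im)])[:,:,::-1])
E
```

```text
14.05 [ 0.70221914 -0.15423826  0.24242049] [-1.20727463  0.08812108  0.37232058]
wrist green 1018 [ 0.634  -0.0302] r 13.6 ang -35.2 R 0.0899
scene blue 72 [ 0.4809 -0.0147] r 15.9 ang -155.5 R 0.0875
scene red 100 [0.5693 0.1126] r 15.9 ang 84.5 R 0.0914
scene green 85 [ 0.6355 -0.0257] r 15.2 ang -32.3 R 0.0886
top blue 74 [ 0.479  -0.0174] r 12.3 ang -154.4 R 0.0904
top red 100 [0.5685 0.1117] r 13.7 ang 84.9 R 0.0905
top green 99 [ 0.6319 -0.0236] r 19.6 ang -32.4 R 0.0845
pad 669 ((585.058837890625, 295.291259765625), (90.75238800048828, 59.73542022705078), 73.02694702148438)
```

View pics/fin.png

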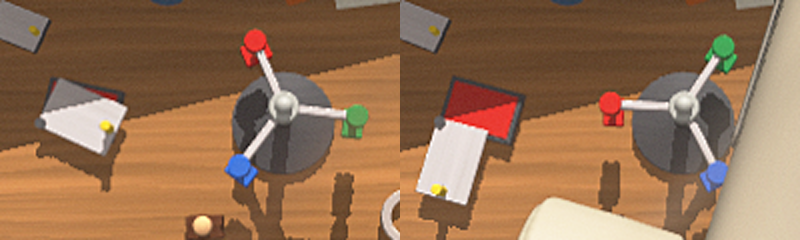

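The picture shows the pad fully bared. Tin and foot are at the same pixels as before, within about a pixel. Red is at 84.9°, and the bearing from the hub to the pad middle is 84.9°. Nothing touches, so I hand in.

```bash
python3 -c "
from workcell import env
print(env.hand_in())"
```

```text
the job is handed in; nothing more can be done
None
```

The job is handed in: the ink pad's cover is fully open, the red stamp's arm points at the pad's middle to within about 1°, and the tin and foot showed no visible shift, though a turn of 1–3° in the tin can't be ruled out.

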